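Shear the top gel plate off its stack onto the casting stage

ROBOT

A 6-joint arm with a two-finger parallel gripper is mounted at the origin on a cart in front of the work surface, level with it; the furniture and walls round the work are solid. World frame = base frame: x ahead of the robot, y to its left, z up, the work surface at z = 0. Lengths are in m, angles in degrees, forces in N, time in s.
With the tool pointing down it reaches from about 0.3 to 0.775 m from the base axis. Payload 14.6 kg.
Tool frame: the origin (TCP) lies at the very end of the fingers, on their centre line; the grasp point (between the pads) lies 19 mm behind it (robot.tcp_to_grasp is the z of the grasp point in the tool frame, in m); z points along the fingers, y is the direction in which the jaws open and shut (so a half turn about z gives the same grasp; the last joint's range is limited). The gripper opens to 94 mm and grips with 3 to 60 N. Pads are 16 mm wide; open, the fingers measure 119 mm over their backs; the gripper's body (75 mm by 177 mm) begins 78 mm behind the grasp point.
Start: joints at [71.127, 17.183, 87.147, -0, 75.671, -3.816], TCP at [0.143, 0.531, 0.205] pointing down, gripper open.
Joint ranges: [-173.82, 173.82], [-45.26, 126.66], [13.44, 144.39], [-59.66, 239.66], [0, 175.72], [-146.38, 146.38]. Speed limits (degrees/s): [127.2, 127.2, 147.25, 180, 180, 180].

INTERFACE

Orientations are given as [roll, pitch, yaw] about the fixed x, y, z axes, in that order (R = Rz(yaw) Ry(pitch) Rx(roll)).
In Python, from rig import robot gives the robot as it stands.
- The arm moves only by the shell command python3 -m handwheel 'ROWS' [OPENING] [FORCE]. ROWS is JSON, a list of rows, each an object of numbers: "x", "y", "z": the shift along the tool's x, y, z in mm; "yaw": the turn about the tool's z in rad. A call has 1 to 8 rows; each row is the pose to reach, as a shift and turn from the pose measured when the call began, along the tool's axes at that moment; what a row does not reach only later rows make up. A row lasts 1/8 s, in which the tool goes at most 62.5 mm and 10.7 degrees, less where a joint would pass 70% of its speed; a pose out of reach is approached as far as the arm can. A call with a gripper value outside its range is refused whole. OPENING is the opening, from 0 (shut) to 1 (fully open), set as the call begins (- or left out, the last holds). The fingers move at their own pace and stop on an object; FORCE is the grip in N (left out, the last holds). Time passes only in rows, so rows that repeat a pose let the fingers close. It gives the time, the measured TCP pose, the force and the opening at its end, in the units of the state.
- robot.read_state(): the state, without advancing time (a new reading comes with each control period).
- robot.camera(name): name is "side" or "top"; returns the picture (384x512x3 uint8, red, green, blue); there is no depth.
- robot.camera_params(name): a dict with "mtx" (3x3 intrinsics, pixels), "xyz" and "rotation" of the camera in the world. Camera axes: x right, y up, looking along -z (the intrinsics and any distortion apply to the point x, -y, -z); pixel columns grow to the right and rows downward; lengths in m; the calibration is good to about 2 mm. A picture is of the moment at which its call begins. camera_params takes no time and is no camera call.
- robot.finish_job(): hands the job in, once; it reports no verdict.
The state is a dict: "time": time; "q": joint angles; "qd": joint speeds; "joint_efforts": joint torques, N m; "tcp_pos": TCP position; "orientation": TCP orientation; "force": force on the tool from outside, world axes, zero at the start; "ft_torque": the same for the moment, N m; "gripper_width": finger opening in m.
Only numpy, scipy, OpenCV 4.12 (cv2) and the standard library are available. Lean on these libraries where they do the work, as an engineer would, in place of code of your own. Each camera call takes 0.05 s, during which the arm holds its last target.

TASK

The ceramic gel plates lie stacked in their spring-bedded magazine; slide only the top one sideways off the stack onto the metal casting stage beside it, until it lies flat and fully home, touching the rubber bumper at the far end. It is brittle: shear it off without lifting or tipping it, and never load a plate with more than 15 N. The two plates beneath stay in the magazine and the objects around stay where they are.

Things in the scene. Friction and masses are not known exactly. Their poses are not given: they have to be found in the camera images.
- station: Fixed fixture, 93 mm wide (x), 240 mm long (y): grey magazine with the stack, then the metal stage. Origin on the worktop (z 0) under the magazine's middle; z up; plates leave along +y. Magazine: inside 73 (x) by 103 mm (y); walls at both sides and the rear (inner face y -51.5) reach z 39, 1 mm below the top plate's upper face, so its edges cannot be gripped or pushed at first.
- stage_edge (a point): Near edge of the stage's flat top (station x 0, y 51.7, z 30.5 mm). It lies 1.5 mm below the top plate's underside and so still holds back the middle plate. Along the stage's sides run low black rails 76 mm apart, from y 78 to 172, tops at z 36. Axes as the station's.
- bumper_face (a point): Centre of the face of the black rubber bumper at the stage's far end (station x 0, y 160, z 35.5 mm), 50 mm wide, 8 mm high; its end wall behind reaches z 48. The bumper starts to give at 2 N, then 2 N per mm, up to 5 mm, and springs back. Axes as the station's.
- shoe (a joint): Small black sprung shoe in the +x side wall (station y 28, z 36 mm): presses with about 3 N on the top plate's edge and brakes it, so that shearing the plate off takes about 2 to 6 N along +y, more the harder it is pressed. Value (m): how far the shoe stands out towards the plate; about 0.0015 at the start, 0.0035 when free.
- bed (a joint): Height of the magazine's sprung floor (m): 0 = up at its stop, as at the start; it goes down to -0.004 when the stack is pressed. It gives only after about 2 to 6 N, then 1 mm per 22 N.
- plate_top: The top plate: white ceramic, smooth, 70 mm (x) by 100 mm (y) by 8 mm thick, about 0.2 kg. Origin at the centre of its underside, axes as the station's. Starts at station x = -1.5 mm (the shoe holds it against the -x wall), y = 0, underside z = 32 mm. Polished: slippery (friction about 0.2) on the other plates and the stage; rubber fingertips grip it better, but pressed with less than about 8 to 10 N they slip over it.
- plate_middle: The plate beneath it, the same shape (underside at station z = 24 mm); stays in the magazine.
- plate_bottom: The lowest plate, the same shape (underside at station z = 16 mm), on the sprung floor; stays in the magazine.
- home (a point): Point on the top of the stage (station x = 0, y = 110, z = 30.5 mm) on which the centre of the plate's underside lies when the plate is home, its front edge at the bumper; axes as the station's.
- petri: Petri dish, 63 mm across, 15 mm high, on the worktop beside the fixture; bystander. Origin under its centre.
- timer: Small white lab timer, 66 x 66 x 18 mm, on the worktop on the robot's side of the fixture; bystander. Origin under its centre.
- flask: Conical flask, 63 mm across, 109 mm high; bystander. Origin under its centre.
- wine_bottle: Small bottle with a blue cap, 46 mm across, 86 mm high; bystander. Origin under its centre.
Things that resemble listed ones, but are neither listed nor needed, are in the scene too. Leave any orange or purple look-alike of the plate_top alone.

How it is judged (in metres and radians):
On the way, in this order (a step that is already met when the one before it is completed fails the run):
1. the top plate is sheared at least 25 mm along the station's +y off the stack (y of plate_top in the frame of station above 0.025 m), for 0.05 s.
2. the whole top plate is past the edge of the stage, off the stack (y of plate_top in the frame of station above 0.103 m), for 0.1 s.
At the end, for the whole second after the job is handed in: The top plate lies at rest on the stage, its underside centre within 3 mm of home along y, 5 mm along x and 2.5 mm in height, tilted less than 0.04 rad and in line with the station within 0.06 rad; the other two plates are within 6 mm and the four bystanders within 15 mm of where they started (y of plate_top in the frame of home between -0.003 and 0.003 m and x of plate_top in the frame of home between -0.005 and 0.005 m and z of plate_top in the frame of home between -0.0025 and 0.0025 m and angle between plate_top's own z axis and vertical below 0.04 rad and angle between the y axis of plate_top and the y axis of station, either way round below 0.06 rad and linear speed of plate_top below 0.01 m/s and distance of each of plate_middle, plate_bottom from where it was at the start of the episode below 0.006 m and distance of each of petri, timer, flask, wine_bottle from where it was at the start of the episode below 0.015 m); the robot touches nothing.
It fails at once if the robot presses or pushes on the top plate with more than 15 N (contact force between any of the fingers, the arm and plate_top above 15 N).
It fails at once if the robot presses on the plates that stay with more than 15 N (contact force between any of the fingers, the arm and plate_middle above 15 N or contact force between any of the fingers, the arm and plate_bottom above 15 N).
It fails at once if the top plate is lifted more than 6 mm above its starting level or tipped more than 0.15 rad (z of plate_top in the frame of station above 0.038 m or angle between plate_top's own z axis and vertical above 0.15 rad).
It fails at once if a plate that should stay in the magazine is moved more than 6 mm (distance of any of plate_middle, plate_bottom from where it was at the start of the episode above 0.006 m).
It fails at once if an object standing around is moved more than 15 mm (distance of any of petri, timer, flask, wine_bottle from where it was at the start of the episode above 0.015 m).
It also fails if it takes over 67 s, if anything falls off the work surface, if the arm or the gripper's body presses on something with over 40 N, if the wrist force passes 120 N, or if a joint passes its speed limit or range.

## Working session

There is one attempt and no reset: what is moved stays moved. The work goes in short steps, Python scripts to look and compute and a shell command to move; the robot and the scene stay as the last step left them, time stands still between calls to the robot, and variables do not carry over. Pictures are saved under pics/ and viewed, and the job is handed in when it is done.

```bash
ls; mkdir -p pics
python3 - <<'E'
from rig import robot
import cv2,numpy as np
np.set_printoptions(precision=4,suppress=True)
print(robot.read_state(), robot.tcp_to_grasp)
for n in("side","top"):
    p=robot.camera_params(n);print(n,p)
    im=robot.camera(n);cv2.imwrite(f"pics/{n}0.png",im[:,:,::-1])
E
```

```text
pics
{'time': 0.0, 'q': array([71.1276, 17.2128, 87.1818, -0.0004, 75.6716, -3.8154]), 'qd': array([-0.0219, -0.0073,  0.0835,  0.0423, -0.1174,  0.1488]), 'joint_efforts': array([  0.002 , -53.1804, -35.2737,   0.0709,   0.0244,  -0.0001]), 'tcp_pos': array([0.1428, 0.5309, 0.2049]), 'orientation': array([-179.9339,   -0.004 ,  164.9431]), 'force': array([ 0.1095, -0.2142, -0.6434]), 'ft_torque': array([ 0.0412, -0.0664, -0.0172]), 'gripper_width': 0.0939457295851452} -0.0188
side {'mtx': array([[437.2707,   0.    , 251.9717],
       [  0.    , 437.2707, 196.1423],
       [  0.    ,   0.    ,   1.    ]]), 'xyz': array([0.4345, 1.0962, 0.8603]), 'rotation': array([  54.2035,    0.8258, -175.0838])}
top {'mtx': array([[432.5273,   0.    , 255.4214],
       [  0.    , 432.5273, 200.7366],
       [  0.    ,   0.    ,   1.    ]]), 'xyz': array([ 0.4428, -0.0112,  1.2071]), 'rotation': array([  4.8036,  -1.0037, -88.8274])}
```

View pics/side0.png

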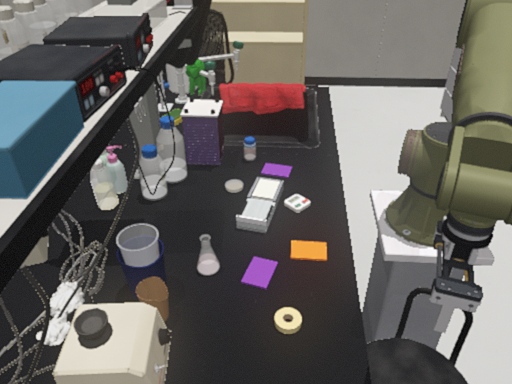

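View pics/top0.png

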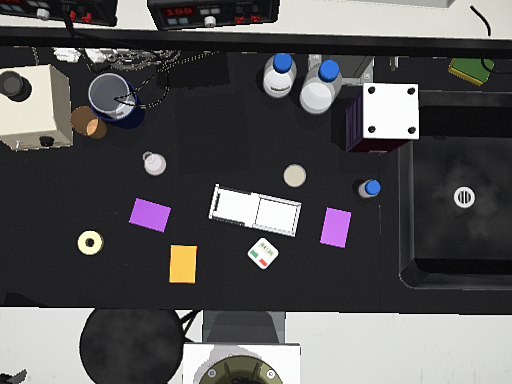

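Run:
```python
import cv2
t=cv2.imread("pics/top0.png")[165:255,190:320]
s=cv2.imread("pics/side0.png")[160:245,220:320]
cv2.imwrite("pics/t0c.png",cv2.resize(t,None,fx=6,fy=6,interpolation=cv2.INTER_CUBIC))
cv2.imwrite("pics/s0c.png",cv2.resize(s,None,fx=7,fy=7,interpolation=cv2.INTER_CUBIC))
```

```text
(no output)
```

View pics/t0c.png

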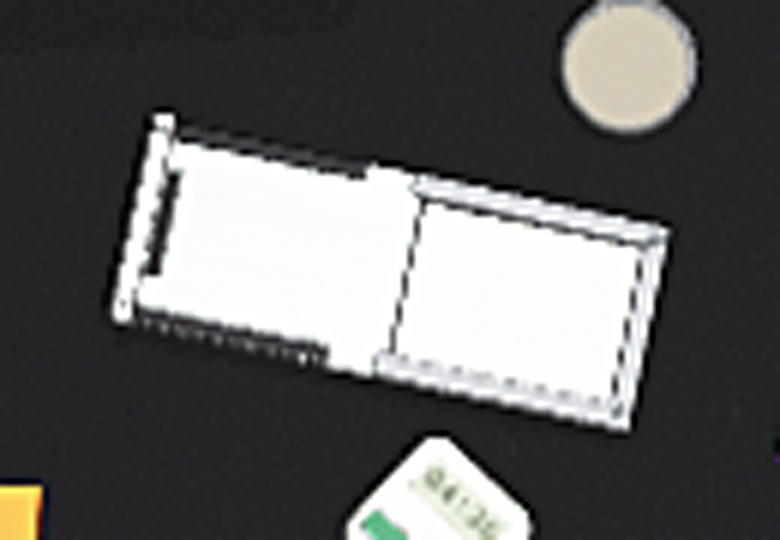

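View pics/s0c.png

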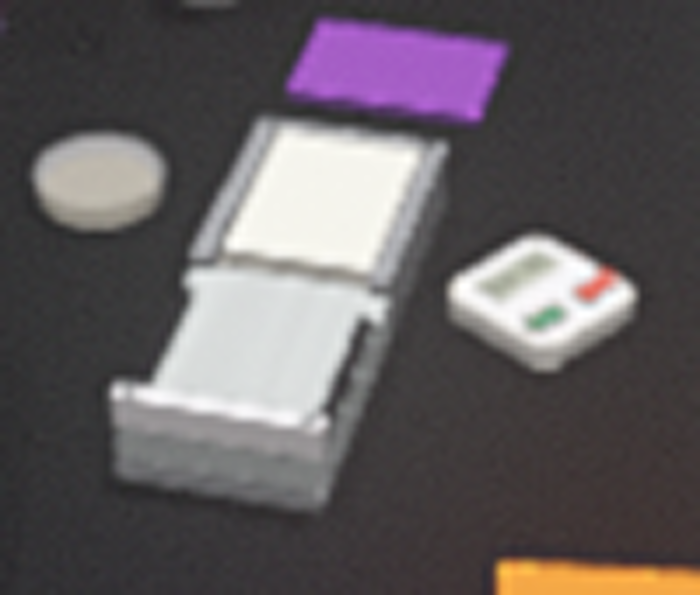

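```bash
cat > h.py <<'E'
import numpy as np,cv2
from scipy.spatial.transform import Rotation as R
from scipy.optimize import least_squares
from rig import robot
P={n:robot.camera_params(n) for n in("side","top")}
def proj(n,X):
    p=P[n];X=np.atleast_2d(X)
    c=(X-p["xyz"])@R.from_euler("xyz",p["rotation"],degrees=True).as_matrix()
    c=c*[1,-1,-1]
    d=p.get("dist",None)
    u=c@np.array(p["mtx"]).T
    return u[:,:2]/u[:,2:]
def ray(n,uv,z):
    p=P[n];d=np.linalg.solve(p["mtx"],[uv[0],uv[1],1])*[1,-1,-1]
    d=R.from_euler("xyz",p["rotation"],degrees=True).as_matrix()@d
    return np.array(p["xyz"])+d*(z-p["xyz"][2])/d[2]
def st2w(s,X):
    X=np.atleast_2d(X)/1000.; c,si=np.cos(s[2]),np.sin(s[2])
    return np.c_[s[0]+c*X[:,0]-si*X[:,1], s[1]+si*X[:,0]+c*X[:,1], X[:,2]]
def crop(uv,k,o): return ((np.array(uv)+.5)/k-.5)+o
E
cat > fit.py <<'E'
from h import *
T=lambda u,v:crop((u,v),6,(190,165)); S=lambda u,v:crop((u,v),7,(220,160))
obs=[("top",T(422,200),(33.5,50,40)),("top",T(393,352),(-36.5,50,40)),
("side",S(280,122),(33.5,-50,40)),("side",S(425,145),(-36.5,-50,40)),("side",S(370,278),(-36.5,50,40)),("side",S(225,255),(33.5,50,40)),
("top",T(668,230),(46.5,None,39)),("top",T(630,430),(-46.5,None,39))]
def res(p,sep=False):
    r=[]
    for n,uv,X in obs:
        X=[p[3]*1000 if v is None else v for v in X]
        r.append(proj(n,st2w(p,X))[0]-uv)
    return np.array(r) if sep else np.ravel(r)
o=least_squares(res,[.44,-.05,-.1,-.06])
np.set_printoptions(precision=4,suppress=True)
if __name__=="__main__":
    print(o.x,np.degrees(o.x[2]));print(res(o.x,True))
    for n in("top","side"):
        obs_all=obs; obs=[b for b in obs if b[0]==n]
        if n=="side": f=lambda p:res(np.r_[p,0])
        else: f=res
        q=least_squares(f,o.x[:3] if n=="side" else o.x);print(n,q.x,q.cost);obs=obs_all
E
python3 fit.py
```

```text
[ 0.5046 -0.0853 -0.195  -0.061 ] -11.17011583395084
[[ 0.3869  0.784 ]
 [-0.304   0.7076]
 [-0.2634  1.3561]
 [-0.8847  1.0149]
 [-0.2006 -1.0553]
 [-0.605  -1.0725]
 [ 0.3523 -0.0697]
 [-0.3741  0.1794]]
top [ 0.5057 -0.085  -0.1976 -0.0616] 0.47790227923054573
side [ 0.503  -0.0854 -0.1926] 2.7185575692396746
```

```bash
cat > ov.py <<'E'
from h import *
import sys
def overlay(n,im,s,box,k,out,plate=(-1.5,0,32)):
    u0,v0,u1,v1=box
    c=cv2.resize(im[v0:v1,u0:u1],None,fx=k,fy=k,interpolation=cv2.INTER_CUBIC)
    def poly(pts,col):
        q=((proj(n,st2w(s,pts))-[u0,v0]+.5)*k-.5)
        cv2.polylines(c,[np.round(q*8).astype(int)],True,col,1,cv2.LINE_AA,3)
    x,y,z=plate
    poly([(x+a*35,y+b*50,z+8) for a,b in((1,1),(1,-1),(-1,-1),(-1,1))],(0,0,255))
    poly([(a*46.5,b,39) for a,b in((1,51.5),(1,-61.5),(-1,-61.5),(-1,51.5))],(0,200,0))
    poly([(a*38,b,36) for a,b in((1,172),(1,78),(-1,78),(-1,172))],(255,0,0))
    poly([(a*25,160,b) for a,b in((1,39.5),(1,31.5),(-1,31.5),(-1,39.5))],(0,128,255))
    poly([(a*46.5,b,48) for a,b in((1,178.5),(1,172),(-1,172),(-1,178.5))],(255,0,255))
    cv2.imwrite(out,c)
if __name__=="__main__":
    s=[float(v) for v in sys.argv[1:4]]
    overlay("top",cv2.imread("pics/top0.png"),s,(200,175,310,245),7,"pics/to.png")
    overlay("side",cv2.imread("pics/side0.png"),s,(230,170,295,235),9,"pics/so.png")
E
python3 ov.py .5046 -.0853 -.195
```

```text
(no output)
```

View pics/to.png

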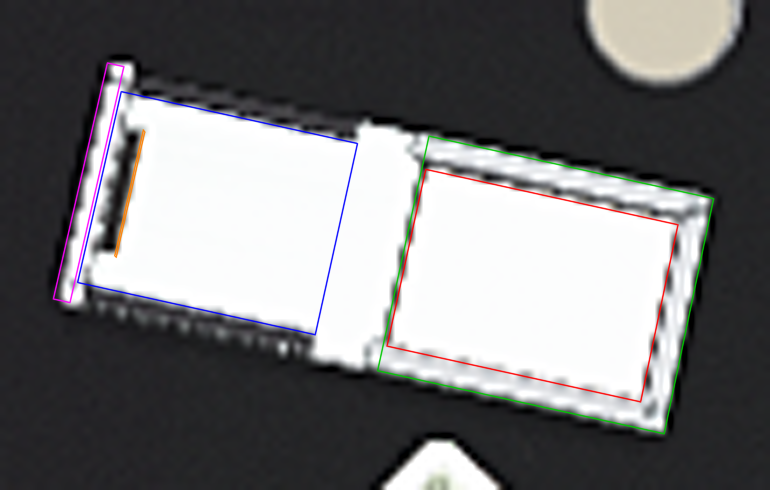

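View pics/so.png

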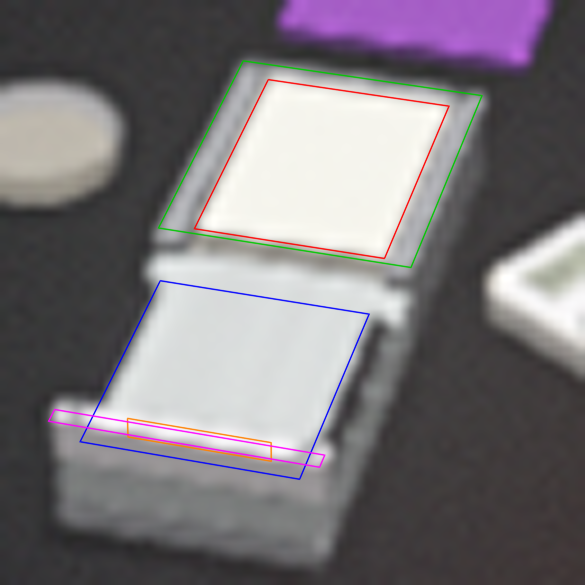

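Candidates for the top plate:
- the white plate in the grey magazine, top px (277,214)
- purple plates at (150,215) and (336,227)
- an orange plate at (183,264)
- the white timer at (263,253)

I choose the white plate in the magazine. The close crop confirms it: it sits inside the U-wall with the metal stage to its left. Next I work out the approach.

```bash
cat > to.py <<'E'
# usage: to.py stx sty z  -> shift in tool axes (mm), yaw (rad) to bring TCP to station point with tool x along station +y
from h import *
import sys
S=(.505,-.0848,-.196)
def where():
    st=robot.read_state();p=np.array(st["tcp_pos"]);d=p-[S[0],S[1],0];c,s=np.cos(S[2]),np.sin(S[2])
    f=np.array(st["force"])
    return st,1000*np.array([c*d[0]+s*d[1],-s*d[0]+c*d[1],d[2]]),np.array([c*f[0]+s*f[1],-s*f[0]+c*f[1],f[2]])
if __name__=="__main__":
    np.set_printoptions(precision=3,suppress=True)
    st,p,f=where()
    print("t",round(st["time"],2),"station TCP",p,"F",f,"ori",st["orientation"],"w",st["gripper_width"])
    if len(sys.argv)>3:
        tgt=st2w(S,[float(v) for v in sys.argv[1:4]])[0]
        Rm=R.from_euler("xyz",st["orientation"],degrees=True)
        print("tool shift mm",1000*Rm.inv().apply(tgt-st["tcp_pos"]))
        dy=(90+np.degrees(S[2]))-st["orientation"][2]; dy=(dy+180)%360-180
        print("yaw rad",-np.radians(dy))
E
python3 to.py -1.5 -10 120
```

```text
t 0.1 station TCP [-475.148  533.365  204.964] F [ 0.382 -0.025  0.503] ori [-179.942   -0.002  164.942] w 0.09409193402844335
tool shift mm [-508.874 -510.442   85.459]
yaw rad 1.503977206431934
```

```bash
python3 -m handwheel '[{"x":-40,"y":-40,"z":0,"yaw":0.12},{"x":-80,"y":-80,"yaw":0.25},{"x":-120,"y":-120,"yaw":0.37},{"x":-160,"y":-160,"yaw":0.5},{"x":-200,"y":-200,"yaw":0.62},{"x":-240,"y":-240,"yaw":0.75},{"x":-280,"y":-280,"yaw":0.87},{"x":-320,"y":-320,"yaw":1.0}]' 0.3 10; python3 to.py -1.5 -10 120
```

```text
t 0.1 station TCP [-475.148  533.365  204.964] F [ 0.382 -0.025  0.503] ori [-179.942   -0.002  164.942] w 0.09409193402844335
tool shift mm [-508.874 -510.442   85.459]
yaw rad 1.503977206431934invalid input at $[1]: expected keys x, y, z, yaw
```

All four keys are needed in each row.

```bash
python3 -m handwheel '[{"x":-40,"y":-40,"z":0,"yaw":0.12},{"x":-80,"y":-80,"z":0,"yaw":0.25},{"x":-120,"y":-120,"z":0,"yaw":0.37},{"x":-160,"y":-160,"z":0,"yaw":0.5},{"x":-200,"y":-200,"z":0,"yaw":0.62},{"x":-240,"y":-240,"z":0,"yaw":0.75},{"x":-280,"y":-280,"z":0,"yaw":0.87},{"x":-320,"y":-320,"z":0,"yaw":1.0}]' 0.3 10; python3 to.py -1.5 -10 120
```

```text
time: 1.1
tcp_pos: [0.3692, 0.137, 0.2053]
orientation: [-180.0, 0.0, 107.4]
force: [0.9, 0.8, -0.1]
gripper_width: 0.0285
t 1.1 station TCP [-176.397  191.102  205.31 ] F [ 0.73   0.979 -0.111] ori [-179.98     0.048  107.413] w 0.02850544224850114
tool shift mm [-260.258   57.125   85.506]
yaw rad 0.4999169011516942
```

```bash
python3 -m handwheel '[{"x":-45,"y":10,"z":10,"yaw":0.1},{"x":-90,"y":20,"z":20,"yaw":0.2},{"x":-135,"y":30,"z":35,"yaw":0.3},{"x":-180,"y":40,"z":50,"yaw":0.4},{"x":-220,"y":50,"z":65,"yaw":0.5},{"x":-260,"y":57,"z":85,"yaw":0.5},{"x":-260,"y":57,"z":85,"yaw":0.5},{"x":-260,"y":57,"z":85,"yaw":0.5}]'; python3 to.py -1.5 -10 50
python3 - <<'E'
from h import *
for n in("top","side"):cv2.imwrite(f"pics/{n}1.png",robot.camera(n)[:,:,::-1])
a=cv2.imread("pics/top1.png")[140:270,180:330];b=cv2.imread("pics/side1.png")[130:260,200:340]
cv2.imwrite("pics/a1.png",np.hstack([cv2.resize(a,(400,347)),cv2.resize(b,(374,347))]))
E
```

```text
time: 2.1
tcp_pos: [0.5011, -0.0937, 0.1205]
orientation: [-180.0, 0.0, 78.8]
force: [0.1, 0.4, 1.0]
gripper_width: 0.0283
t 2.1 station TCP [ -2.094  -9.463 120.53 ] F [-0.01   0.411  0.971] ori [-179.975    0.04    78.761] w 0.02834919116320089
tool shift mm [-0.487  0.625 70.53 ]
yaw rad -0.00016092971733693776
```

View pics/a1.png

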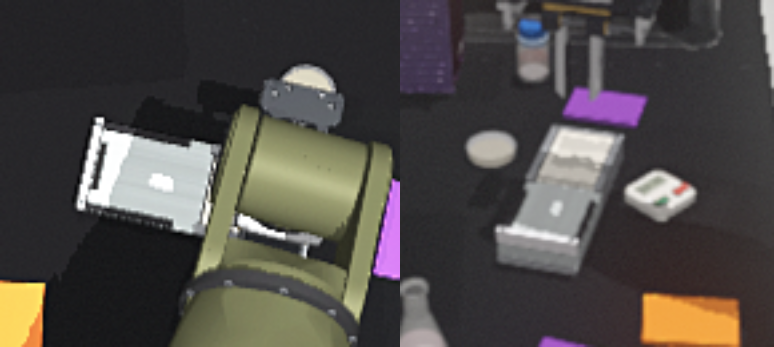

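```bash
python3 -c "
from h import *
print(proj('side',[.5011,-.0937,.1205]))"; python3 -m handwheel '[{"x":0,"y":0,"z":20,"yaw":0},{"x":0,"y":0,"z":40,"yaw":0},{"x":0,"y":0,"z":60,"yaw":0},{"x":0,"y":0.5,"z":70,"yaw":0},{"x":0,"y":0.5,"z":70,"yaw":0},{"x":0,"y":0.5,"z":70,"yaw":0}]'; python3 to.py -1.5 -10 41
python3 - <<'E'
from h import *
for n in("side",):cv2.imwrite(f"pics/{n}2.png",robot.camera(n)[:,:,::-1])
b=cv2.imread("pics/side2.png")[130:240,220:320]
cv2.imwrite("pics/a2.png",cv2.resize(b,None,fx=5,fy=5,interpolation=cv2.INTER_CUBIC))
E
```

```text
[[266.44363984 165.75528498]]
time: 2.95
tcp_pos: [0.5023, -0.0934, 0.0519]
orientation: [179.9, 0.1, 78.8]
force: [1.0, -0.8, 0.2]
gripper_width: 0.028
t 2.95 station TCP [-1.002 -8.994 51.941] F [ 1.097 -0.624  0.238] ori [179.883   0.051  78.832] w 0.028048613874913517
tool shift mm [-0.996 -0.522 10.941]
yaw rad 0.0010755213830564553
```

View pics/a2.png

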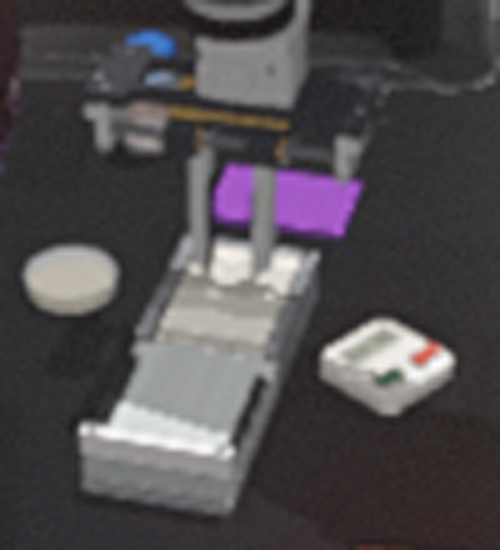

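```bash
python3 -m handwheel '[{"x":0,"y":0,"z":4,"yaw":0},{"x":0,"y":0,"z":8,"yaw":0},{"x":0,"y":0,"z":9.5,"yaw":0},{"x":0,"y":0,"z":9.5,"yaw":0},{"x":0,"y":0,"z":9.5,"yaw":0}]'; python3 to.py -1.5 -10 40
```

```text
time: 3.62
tcp_pos: [0.5023, -0.0935, 0.0425]
orientation: [179.9, 0.1, 78.8]
force: [0.0, 0.2, -0.1]
gripper_width: 0.0282
t 3.62 station TCP [-0.919 -9.055 42.491] F [-0.008  0.244 -0.093] ori [179.874   0.052  78.827] w 0.028176482269955266
tool shift mm [-0.942 -0.587  2.491]
yaw rad 0.0010025808505583576
```

```bash
for i in 1 2 3 4; do python3 -c "
from rig import robot;s=robot.read_state();print(s['time'],s['tcp_pos'],s['force'],s['joint_efforts'])"; done; python3 -m handwheel '[{"x":0,"y":0,"z":0.5,"yaw":0},{"x":0,"y":0,"z":0.5,"yaw":0}]'; python3 -m handwheel '[{"x":0,"y":0,"z":0.5,"yaw":0},{"x":0,"y":0,"z":0.5,"yaw":0}]'
```

```text
3.625 [ 0.5023347  -0.09350275  0.04249101] [ 0.03952468  0.2410964  -0.09250488] [-2.80671869e-03 -5.24456120e+01 -2.81013697e+01  5.74292103e-02
  1.34347082e-02  1.55048988e-04]
3.625 [ 0.5023347  -0.09350275  0.04249101] [ 0.03952468  0.2410964  -0.09250488] [-2.80671869e-03 -5.24456120e+01 -2.81013697e+01  5.74292103e-02
  1.34347082e-02  1.55048988e-04]
3.625 [ 0.5023347  -0.09350275  0.04249101] [ 0.03952468  0.2410964  -0.09250488] [-2.80671869e-03 -5.24456120e+01 -2.81013697e+01  5.74292103e-02
  1.34347082e-02  1.55048988e-04]
3.625 [ 0.5023347  -0.09350275  0.04249101] [ 0.03952468  0.2410964  -0.09250488] [-2.80671869e-03 -5.24456120e+01 -2.81013697e+01  5.74292103e-02
  1.34347082e-02  1.55048988e-04]
time: 3.88
tcp_pos: [0.5023, -0.0935, 0.042]
orientation: [179.9, 0.1, 78.8]
force: [-0.5, 1.2, 0.7]
gripper_width: 0.028
time: 4.12
tcp_pos: [0.5023, -0.0935, 0.0415]
orientation: [179.9, 0.1, 78.8]
force: [0.3, -0.7, 0.1]
gripper_width: 0.0282
```

```bash
python3 -m handwheel '[{"x":0,"y":0,"z":0.5,"yaw":0},{"x":0,"y":0,"z":0.5,"yaw":0}]'; python3 -m handwheel '[{"x":0,"y":0,"z":0.5,"yaw":0},{"x":0,"y":0,"z":0.5,"yaw":0}]'
```

```text
time: 4.38
tcp_pos: [0.5023, -0.0935, 0.0409]
orientation: [179.9, 0.1, 78.8]
force: [0.1, -0.4, 0.2]
gripper_width: 0.0283
time: 4.62
tcp_pos: [0.5023, -0.0935, 0.0404]
orientation: [179.9, 0.1, 78.8]
force: [-0.5, 0.3, -0.1]
gripper_width: 0.0282
```

```bash
python3 -m handwheel '[{"x":0,"y":0,"z":0.3,"yaw":0},{"x":0,"y":0,"z":0.3,"yaw":0}]'
```

```text
time: 4.88
tcp_pos: [0.5023, -0.0935, 0.0403]
orientation: [179.9, 0.1, 78.8]
force: [-1.2, -0.0, 4.0]
gripper_width: 0.0288
```

```bash
python3 -m handwheel '[{"x":0,"y":0,"z":0.4,"yaw":0},{"x":0,"y":0,"z":0.4,"yaw":0}]';python3 to.py -1.5 -10 40
```

```text
time: 5.12
tcp_pos: [0.5024, -0.0935, 0.0402]
orientation: [179.9, 0.1, 78.8]
force: [-2.8, 0.2, 7.1]
gripper_width: 0.0285
t 5.12 station TCP [-0.864 -9.085 40.174] F [-2.743 -0.389  7.07 ] ori [179.866   0.055  78.826] w 0.028483845387426897
tool shift mm [-0.914 -0.637  0.174]
yaw rad 0.0009851839075973217
```

```bash
python3 -m handwheel '[{"x":0,"y":-0.05,"z":0.5,"yaw":0},{"x":0,"y":-0.05,"z":0.5,"yaw":0}]';python3 to.py -1.5 -10 40
```

```text
time: 5.38
tcp_pos: [0.5024, -0.0935, 0.0401]
orientation: [179.9, 0.1, 78.8]
force: [-3.3, 0.9, 8.8]
gripper_width: 0.028
t 5.38 station TCP [-0.866 -9.09  40.078] F [-3.441  0.28   8.828] ori [179.855   0.056  78.829] w 0.027982659821547583
tool shift mm [-0.909 -0.635  0.077]
yaw rad 0.001032569631401432
```

```bash
python3 -m handwheel '[{"x":0,"y":-0.2,"z":0.5,"yaw":0},{"x":0,"y":-0.2,"z":0.5,"yaw":0}]';python3 to.py -1.5 -10 40
```

```text
time: 5.62
tcp_pos: [0.5024, -0.0935, 0.0401]
orientation: [179.8, 0.1, 78.8]
force: [-2.9, 0.9, 8.6]
gripper_width: 0.0284
t 5.62 station TCP [-0.879 -9.081 40.058] F [-3.002  0.351  8.577] ori [179.826   0.057  78.831] w 0.028356516886283562
tool shift mm [-0.919 -0.622  0.057]
yaw rad 0.0010710454532995466
```

```bash
python3 -m handwheel '[{"x":0,"y":-0.2,"z":0.6,"yaw":0},{"x":0.5,"y":-0.2,"z":0.6,"yaw":0},{"x":1,"y":-0.2,"z":0.6,"yaw":0},{"x":1.5,"y":-0.2,"z":0.6,"yaw":0}]';python3 to.py -1.5 -10 40
```

```text
time: 6.12
tcp_pos: [0.5027, -0.0925, 0.04]
orientation: [179.8, 0.1, 78.8]
force: [-3.6, -2.8, 9.3]
gripper_width: 0.0285
t 6.12 station TCP [-0.767 -7.961 40.038] F [-3.025 -3.434  9.268] ori [179.777   0.098  78.838] w 0.028471396677531364
tool shift mm [-2.038 -0.736  0.039]
yaw rad 0.001181321322782743
```

```bash
python3 -m handwheel '[{"x":1,"y":-0.2,"z":0.6,"yaw":0},{"x":2,"y":-0.2,"z":0.65,"yaw":0},{"x":3,"y":-0.2,"z":0.65,"yaw":0},{"x":4,"y":-0.2,"z":0.65,"yaw":0}]';python3 to.py -1.5 -10 40
python3 - <<'E'
from h import *
for n in("side",):cv2.imwrite(f"pics/{n}3.png",robot.camera(n)[:,:,::-1])
b=cv2.imread("pics/side3.png")[165:235,230:295]
cv2.imwrite("pics/a3.png",cv2.resize(b,None,fx=8,fy=8,interpolation=cv2.INTER_CUBIC))
E
```

```text
time: 6.62
tcp_pos: [0.5035, -0.0889, 0.04]
orientation: [179.7, 0.1, 78.8]
force: [-3.7, -3.2, 9.2]
gripper_width: 0.0279
t 6.62 station TCP [-0.686 -4.366 39.955] F [-3.004 -3.844  9.224] ori [179.736   0.137  78.839] w 0.027857684784159602
tool shift mm [-5.633 -0.821 -0.035]
yaw rad 0.0012094483201574042
```

View pics/a3.png

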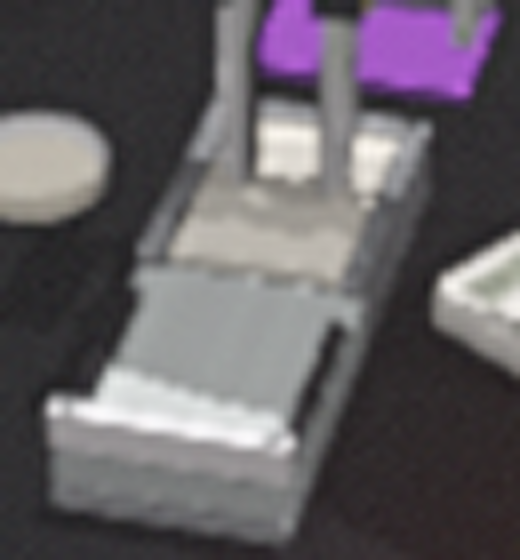

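```bash
python3 -m handwheel '[{"x":1,"y":-0.2,"z":0.6,"yaw":0},{"x":3,"y":-0.2,"z":0.6,"yaw":0},{"x":5,"y":-0.2,"z":0.6,"yaw":0},{"x":7,"y":-0.2,"z":0.6,"yaw":0},{"x":9,"y":-0.2,"z":0.6,"yaw":0},{"x":10,"y":-0.2,"z":0.6,"yaw":0}]';python3 to.py -1.5 -10 40
python3 - <<'E'
from h import *
for n in("side",):cv2.imwrite(f"pics/{n}4.png",robot.camera(n)[:,:,::-1])
b=cv2.imread("pics/side4.png")[165:235,230:295]
cv2.imwrite("pics/a4.png",cv2.resize(b,None,fx=8,fy=8,interpolation=cv2.INTER_CUBIC))
E
```

```text
time: 7.42
tcp_pos: [0.5055, -0.0794, 0.04]
orientation: [179.7, 0.2, 78.9]
force: [-2.7, -2.7, 9.7]
gripper_width: 0.0282
t 7.42 station TCP [-0.565  5.422 39.986] F [-2.137 -3.149  9.749] ori [179.684   0.176  78.856] w 0.028190088725411067
tool shift mm [-15.42   -0.958   0.028]
yaw rad 0.0014988901307670366
```

View pics/a4.png

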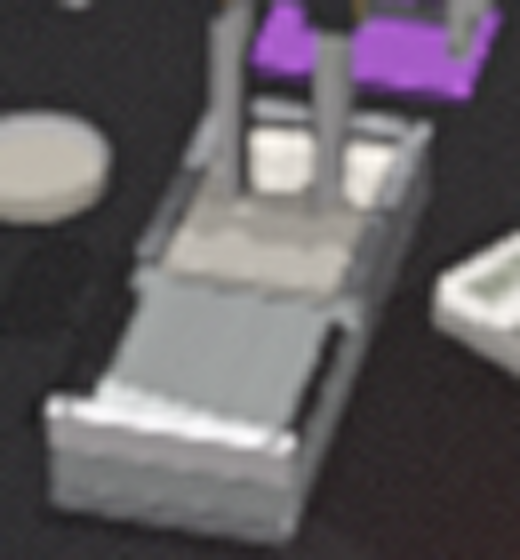

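```bash
python3 -m handwheel '[{"x":2,"y":-0.2,"z":0.6,"yaw":0},{"x":4,"y":-0.2,"z":0.6,"yaw":0},{"x":6,"y":-0.2,"z":0.6,"yaw":0},{"x":8,"y":-0.2,"z":0.6,"yaw":0},{"x":10,"y":-0.2,"z":0.6,"yaw":0},{"x":12,"y":-0.2,"z":0.6,"yaw":0},{"x":14,"y":-0.2,"z":0.6,"yaw":0}]';python3 to.py -1.5 -10 40
python3 - <<'E'
from h import *
for n in("side",):cv2.imwrite(f"pics/{n}5.png",robot.camera(n)[:,:,::-1])
b=cv2.imread("pics/side5.png")[165:235,230:295]
cv2.imwrite("pics/a5.png",cv2.resize(b,None,fx=8,fy=8,interpolation=cv2.INTER_CUBIC))
E
```

```text
time: 8.35
tcp_pos: [0.5083, -0.0659, 0.04]
orientation: [179.6, 0.2, 78.9]
force: [-1.3, -3.0, 9.2]
gripper_width: 0.0283
t 8.35 station TCP [-0.41  19.144 39.981] F [-0.719 -3.168  9.246] ori [179.629   0.209  78.856] w 0.028292089183271477
tool shift mm [-29.142  -1.135   0.08 ]
yaw rad 0.0015080575147082122
```

View pics/a5.png

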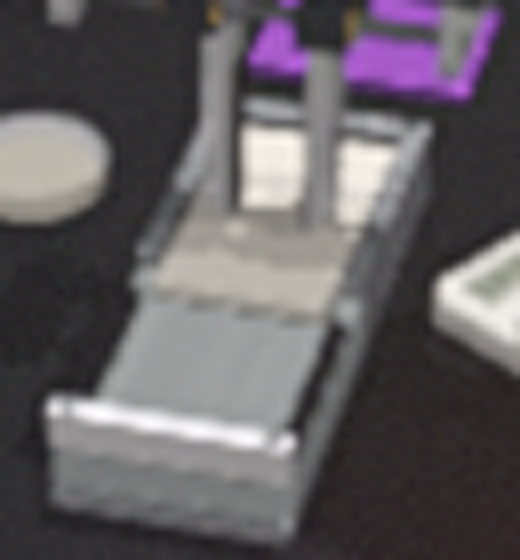

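```bash
python3 -m handwheel '[{"x":2,"y":-0.2,"z":0.6,"yaw":0},{"x":4,"y":-0.2,"z":0.6,"yaw":0},{"x":6,"y":-0.2,"z":0.6,"yaw":0},{"x":8,"y":-0.2,"z":0.6,"yaw":0},{"x":10,"y":-0.2,"z":0.6,"yaw":0},{"x":12,"y":-0.2,"z":0.6,"yaw":0},{"x":14,"y":-0.2,"z":0.6,"yaw":0}]';python3 to.py -1.5 -10 40
python3 - <<'E'
from h import *
for n in("side",):cv2.imwrite(f"pics/{n}6.png",robot.camera(n)[:,:,::-1])
b=cv2.imread("pics/side6.png")[165:235,230:295]
cv2.imwrite("pics/a6.png",cv2.resize(b,None,fx=8,fy=8,interpolation=cv2.INTER_CUBIC))
E
```

```text
time: 9.28
tcp_pos: [0.5113, -0.0524, 0.04]
orientation: [179.6, 0.2, 78.9]
force: [-1.3, -2.7, 8.8]
gripper_width: 0.028
t 9.28 station TCP [-0.164 33.002 39.961] F [-0.752 -2.861  8.801] ori [179.561   0.243  78.868] w 0.028040193133798002
tool shift mm [-42.999  -1.41    0.133]
yaw rad 0.0017046146978895679
```

View pics/a6.png

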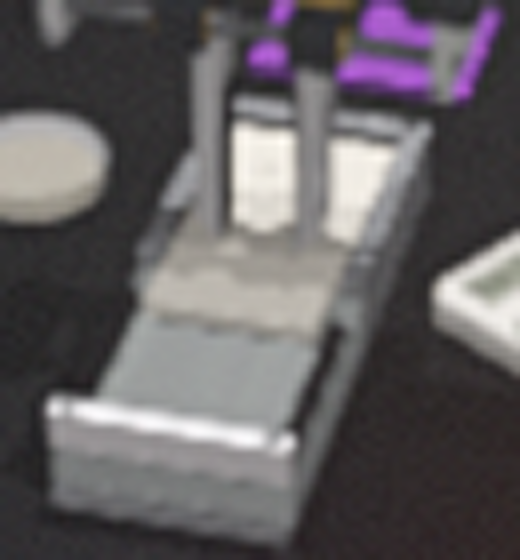

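Run:
```python
from ov import *
overlay("side",cv2.imread("pics/side6.png"),(.505,-.0848,-.196),(230,165,295,235),8,"pics/o6.png",(-1.5,42,32))
```

```text
(no output)
```

View pics/o6.png

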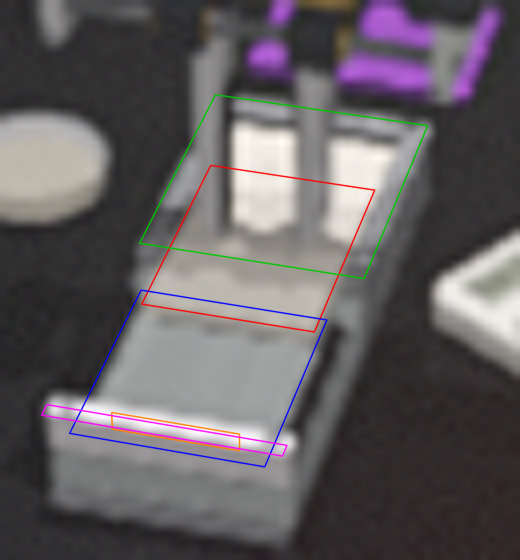

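```bash
python3 -m handwheel '[{"x":0,"y":0,"z":-4,"yaw":0},{"x":0,"y":0,"z":-15,"yaw":0},{"x":-20,"y":-0.5,"z":-15,"yaw":0},{"x":-40,"y":-0.5,"z":-15,"yaw":0},{"x":-61,"y":-0.5,"z":-15,"yaw":0.0},{"x":-61,"y":-0.5,"z":-15,"yaw":0},{"x":-61,"y":-0.5,"z":-15,"yaw":0}]';python3 to.py -1 -28 35
python3 - <<'E'
from ov import *
for n in("side","top"):cv2.imwrite(f"pics/{n}7.png",robot.camera(n)[:,:,::-1])
overlay("side",cv2.imread("pics/side7.png"),(.505,-.0848,-.196),(230,165,295,235),8,"pics/o7.png",(-1.5,42,32))
overlay("top",cv2.imread("pics/top7.png"),(.505,-.0848,-.196),(200,175,310,245),6,"pics/p7.png",(-1.5,42,32))
E
```

```text
time: 10.2
tcp_pos: [0.4991, -0.1114, 0.0555]
orientation: [179.5, 0.2, 78.9]
force: [0.1, -0.1, 0.7]
gripper_width: 0.0284
t 10.2 station TCP [ -0.616 -27.248  55.479] F [ 0.16  -0.095  0.666] ori [179.546   0.232  78.873] w 0.028363802294448726
tool shift mm [-0.668 -0.548 20.479]
yaw rad 0.0017928185956472612
```

View pics/o7.png

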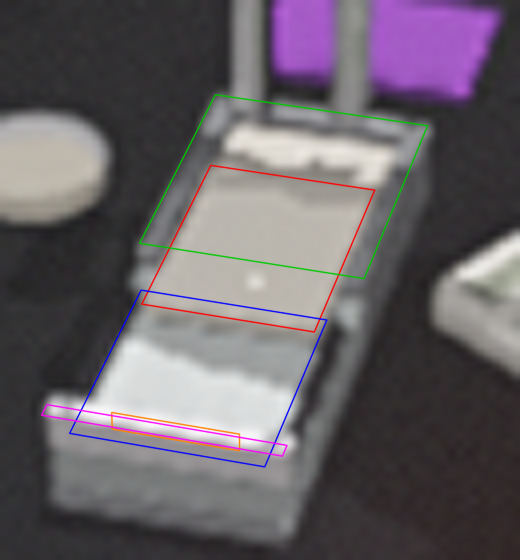

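View pics/p7.png

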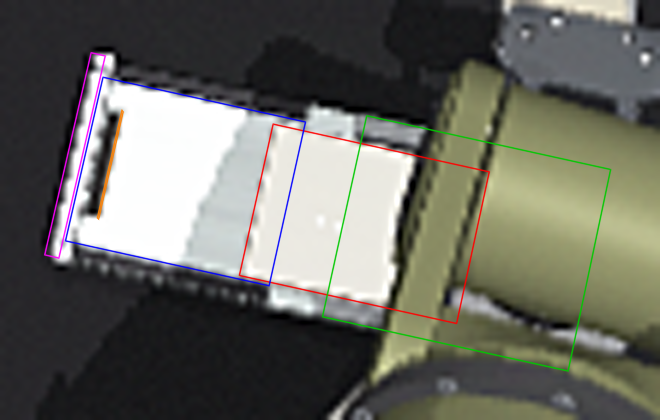

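```bash
python3 -m handwheel '[{"x":-1,"y":-0.5,"z":7,"yaw":0},{"x":-1,"y":-0.5,"z":13,"yaw":0},{"x":-1,"y":-0.5,"z":17,"yaw":0},{"x":-1,"y":-0.5,"z":18.5,"yaw":0},{"x":-1,"y":-0.5,"z":19.5,"yaw":0},{"x":-1,"y":-0.5,"z":19.5,"yaw":0}]';python3 to.py -1 -28 35.5
python3 - <<'E'
from ov import *
for n in("side",):cv2.imwrite(f"pics/{n}8.png",robot.camera(n)[:,:,::-1])
overlay("side",cv2.imread("pics/side8.png"),(.505,-.0848,-.196),(230,165,295,235),8,"pics/o8.png",(-1.5,42,32))
E
```

```text
time: 11.05
tcp_pos: [0.4986, -0.1122, 0.0359]
orientation: [179.5, 0.2, 78.9]
force: [-0.5, -1.0, -0.5]
gripper_width: 0.0282
t 11.05 station TCP [ -0.95  -28.164  35.9  ] F [-0.288 -1.103 -0.452] ori [179.547   0.235  78.911] w 0.02818584388743446
tool shift mm [ 0.166 -0.052  0.399]
yaw rad 0.0024579210763540906
```

View pics/o8.png

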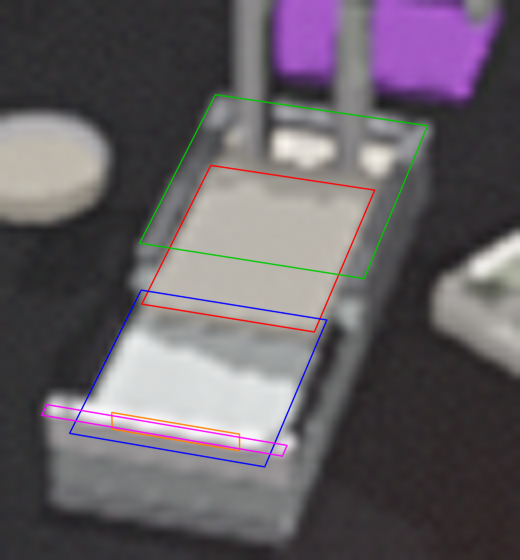

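```bash
python3 -m handwheel '[{"x":2,"y":0,"z":0.4,"yaw":0},{"x":4,"y":0,"z":0.4,"yaw":0},{"x":6,"y":0,"z":0.4,"yaw":0},{"x":8,"y":0,"z":0.4,"yaw":0},{"x":10,"y":0,"z":0.4,"yaw":0},{"x":12,"y":0,"z":0.4,"yaw":0},{"x":14,"y":0,"z":0.4,"yaw":0},{"x":16,"y":0,"z":0.4,"yaw":0}]';python3 to.py -1 -28 35.5
```

```text
time: 12.1
tcp_pos: [0.5017, -0.0965, 0.0355]
orientation: [179.5, 0.2, 78.9]
force: [-0.3, -1.3, 1.0]
gripper_width: 0.0284
t 12.1 station TCP [ -0.957 -12.088  35.509] F [-0.086 -1.308  1.046] ori [179.543   0.239  78.909] w 0.02842416320054135
tool shift mm [-15.912  -0.082   0.075]
yaw rad 0.0024180372326936183
```

```bash
python3 -m handwheel '[{"x":2,"y":0,"z":0,"yaw":0},{"x":4,"y":0,"z":0,"yaw":0},{"x":6,"y":0,"z":0,"yaw":0},{"x":8,"y":0,"z":0,"yaw":0},{"x":10,"y":0,"z":0,"yaw":0},{"x":12,"y":0,"z":0,"yaw":0},{"x":14,"y":0,"z":0,"yaw":0},{"x":16,"y":0,"z":0,"yaw":0}]';python3 to.py -1 -28 35.5;python3 - <<'E'
from ov import *
for n in("side","top"):cv2.imwrite(f"pics/{n}9.png",robot.camera(n)[:,:,::-1])
overlay("side",cv2.imread("pics/side9.png"),(.505,-.0848,-.196),(230,165,295,235),8,"pics/o9.png",(-1.5,62,31))
E
```

```text
time: 13.1
tcp_pos: [0.5048, -0.0807, 0.0355]
orientation: [179.5, 0.2, 78.9]
force: [-0.3, -1.8, 0.6]
gripper_width: 0.0283
t 13.1 station TCP [-0.986  4.029 35.453] F [ 0.078 -1.798  0.588] ori [179.54    0.24   78.906] w 0.0282968402662594
tool shift mm [-32.029  -0.091   0.087]
yaw rad 0.0023780725688670587
```

View pics/o9.png

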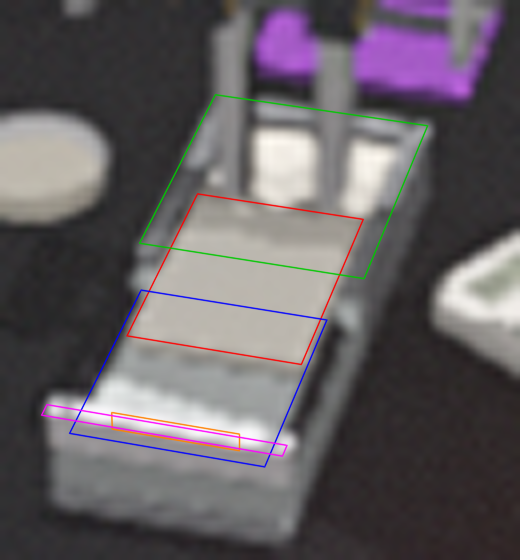

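```bash
python3 -m handwheel '[{"x":2,"y":0,"z":0,"yaw":0},{"x":4.5,"y":0,"z":0,"yaw":0},{"x":7,"y":0,"z":0,"yaw":0},{"x":9.5,"y":0,"z":0.2,"yaw":0},{"x":12,"y":0,"z":0.3,"yaw":0},{"x":14.5,"y":0,"z":0.4,"yaw":0},{"x":17,"y":0,"z":0.5,"yaw":0},{"x":19,"y":0,"z":0.5,"yaw":0}]';python3 to.py -1 -28 35.5
```

```text
time: 14.2
tcp_pos: [0.5085, -0.0617, 0.0348]
orientation: [179.5, 0.2, 78.9]
force: [0.3, -2.0, 0.4]
gripper_width: 0.0281
t 14.2 station TCP [-1.035 23.321 34.827] F [ 0.693 -1.87   0.373] ori [179.541   0.231  78.916] w 0.028096767335072114
tool shift mm [-51.323  -0.092  -0.467]
yaw rad 0.0025436850322566856
```

```bash
python3 -m handwheel '[{"x":2,"y":0,"z":0,"yaw":0},{"x":4.5,"y":0,"z":0,"yaw":0},{"x":7,"y":0,"z":0,"yaw":0},{"x":9.5,"y":0,"z":0,"yaw":0},{"x":12,"y":0,"z":0,"yaw":0},{"x":14,"y":0,"z":0,"yaw":0},{"x":16,"y":0,"z":0,"yaw":0},{"x":18,"y":0,"z":0,"yaw":0}]';python3 to.py -1 -28 35.5;python3 - <<'E'
from ov import *
for n in("side","top"):cv2.imwrite(f"pics/{n}10.png",robot.camera(n)[:,:,::-1])
overlay("side",cv2.imread("pics/side10.png"),(.505,-.0848,-.196),(230,165,295,235),8,"pics/o10.png",(0,99,30.5))
overlay("top",cv2.imread("pics/top10.png"),(.505,-.0848,-.196),(200,175,310,245),6,"pics/p10.png",(0,99,30.5))
E
```

```text
time: 15.2
tcp_pos: [0.512, -0.0439, 0.0348]
orientation: [179.5, 0.2, 78.9]
force: [-0.5, 0.3, 0.4]
gripper_width: 0.0278
t 15.2 station TCP [-1.073 41.456 34.784] F [-0.551  0.232  0.429] ori [179.538   0.23   78.92 ] w 0.027822285457203704
tool shift mm [-69.458  -0.105  -0.437]
yaw rad 0.0026182595964760057
```

View pics/o10.png

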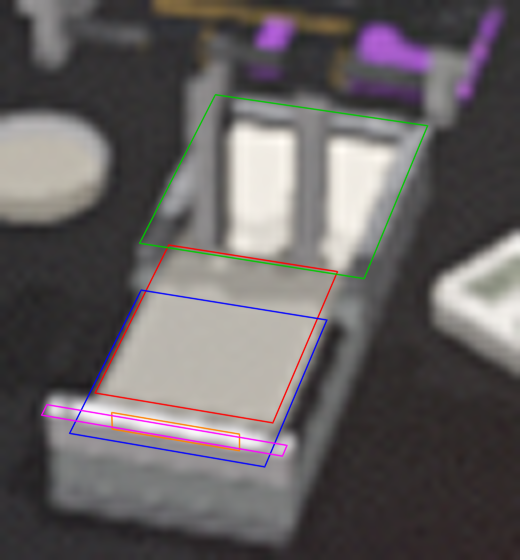

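View pics/p10.png

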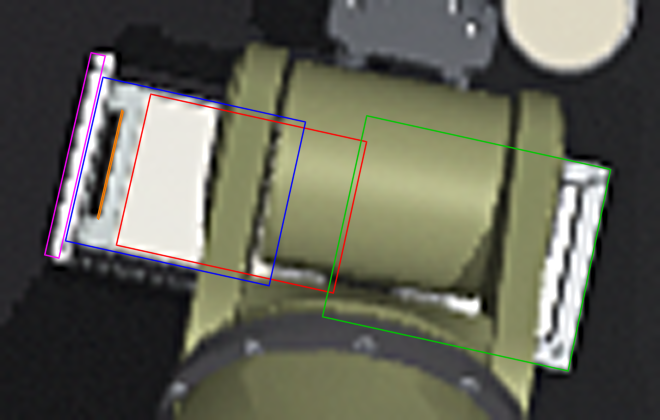

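```bash
python3 -m handwheel '[{"x":1,"y":0,"z":0,"yaw":0},{"x":2,"y":0,"z":0,"yaw":0},{"x":3,"y":0,"z":0,"yaw":0},{"x":4,"y":0,"z":0,"yaw":0},{"x":5,"y":0,"z":0,"yaw":0},{"x":6,"y":0,"z":0,"yaw":0},{"x":7,"y":0,"z":0,"yaw":0},{"x":7,"y":0,"z":0,"yaw":0}]';python3 to.py -1 -28 35.5
```

```text
time: 16.3
tcp_pos: [0.5134, -0.0369, 0.0348]
orientation: [179.5, 0.2, 78.9]
force: [0.0, -0.5, 0.3]
gripper_width: 0.0284
t 16.3 station TCP [-1.101 48.613 34.759] F [ 0.102 -0.45   0.342] ori [179.537   0.224  78.932] w 0.028364349436892193
tool shift mm [-76.615  -0.111  -0.442]
yaw rad 0.002820870034903906
```

```bash
python3 -m handwheel '[{"x":0.5,"y":0,"z":0,"yaw":0},{"x":1,"y":0,"z":0,"yaw":0},{"x":1.5,"y":0,"z":0,"yaw":0},{"x":1.5,"y":0,"z":0,"yaw":0}]';python3 to.py -1 -28 35.5
```

```text
time: 16.8
tcp_pos: [0.5137, -0.0354, 0.0347]
orientation: [179.5, 0.2, 78.9]
force: [1.0, 1.2, 0.1]
gripper_width: 0.0282
t 16.8 station TCP [-1.1   50.146 34.745] F [0.736 1.327 0.129] ori [179.538   0.222  78.932] w 0.028236515006660884
tool shift mm [-78.148  -0.117  -0.454]
yaw rad 0.0028305039326830097
```

```bash
python3 -m handwheel '[{"x":0.4,"y":0,"z":0,"yaw":0},{"x":0.8,"y":0,"z":0,"yaw":0},{"x":0.8,"y":0,"z":0,"yaw":0}]';python3 to.py -1 -28 35.5;  python3 -m handwheel '[{"x":0.4,"y":0,"z":0,"yaw":0},{"x":0.8,"y":0,"z":0,"yaw":0},{"x":0.8,"y":0,"z":0,"yaw":0}]';python3 to.py
```

```text
time: 17.18
tcp_pos: [0.5138, -0.0347, 0.0347]
orientation: [179.5, 0.2, 78.9]
force: [-1.0, -2.6, 0.1]
gripper_width: 0.0282
t 17.18 station TCP [-1.139 50.801 34.692] F [-0.449 -2.737  0.062] ori [179.546   0.234  78.93 ] w 0.02818730449342963
tool shift mm [-78.804  -0.077  -0.487]
yaw rad 0.002788034718761548
time: 17.55
tcp_pos: [0.5139, -0.034, 0.0347]
orientation: [179.5, 0.2, 78.9]
force: [-1.2, -4.7, 0.2]
gripper_width: 0.0285
t 17.55 station TCP [-1.135 51.522 34.719] F [-0.239 -4.804  0.202] ori [179.545   0.245  78.935] w 0.02847575761034192
```

```bash
python3 -m handwheel '[{"x":-0.4,"y":0,"z":0,"yaw":0},{"x":-0.8,"y":0,"z":0,"yaw":0},{"x":-1.2,"y":0,"z":0,"yaw":0},{"x":-2,"y":0,"z":0,"yaw":0},{"x":-6,"y":0,"z":0,"yaw":0},{"x":-10,"y":0,"z":-2,"yaw":0},{"x":-12,"y":0,"z":-25,"yaw":0},{"x":-12,"y":0,"z":-60,"yaw":0}]';python3 to.py -300 -28 150
```

```text
time: 18.55
tcp_pos: [0.5106, -0.0458, 0.0949]
orientation: [179.7, 0.2, 78.9]
force: [-0.2, 0.6, 0.3]
gripper_width: 0.0282
t 18.55 station TCP [-2.121 39.373 94.914] F [-0.302  0.517  0.273] ori [179.655   0.245  78.91 ] w 0.028245501854155548
tool shift mm [ -66.881 -297.707  -56.595]
yaw rad 0.002441348344911281
```

```bash
python3 -m handwheel '[{"x":0,"y":0,"z":-50,"yaw":0},{"x":-20,"y":-20,"z":-90,"yaw":0},{"x":-60,"y":-50,"z":-110,"yaw":0},{"x":-110,"y":-80,"z":-120,"yaw":0},{"x":-160,"y":-110,"z":-120,"yaw":0},{"x":-210,"y":-120,"z":-120,"yaw":0},{"x":-260,"y":-120,"z":-120,"yaw":0},{"x":-260,"y":-120,"z":-120,"yaw":0}]';python3 - <<'E'
from ov import *
for n in("side","top"):cv2.imwrite(f"pics/{n}11.png",robot.camera(n)[:,:,::-1])
overlay("side",cv2.imread("pics/side11.png"),(.505,-.0848,-.196),(230,165,295,235),8,"pics/o11.png",(0,110,30.5))
overlay("top",cv2.imread("pics/top11.png"),(.505,-.0848,-.196),(200,175,310,245),7,"pics/p11.png",(0,110,30.5))
E
```

```text
time: 19.55
tcp_pos: [0.3412, -0.2794, 0.2153]
orientation: [179.7, 0.2, 78.7]
force: [0.4, 1.2, -0.8]
gripper_width: 0.028
```

View pics/o11.png

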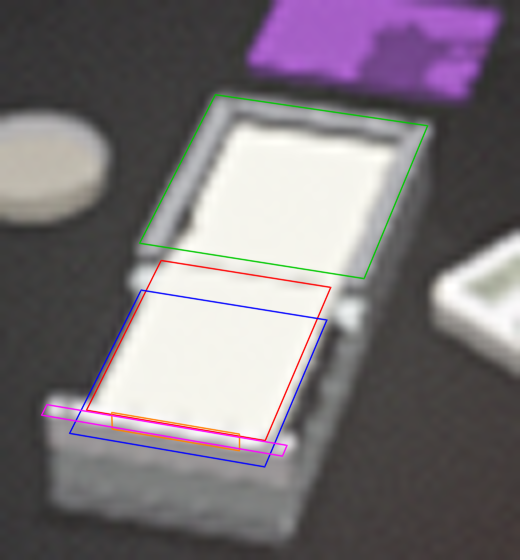

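View pics/p11.png

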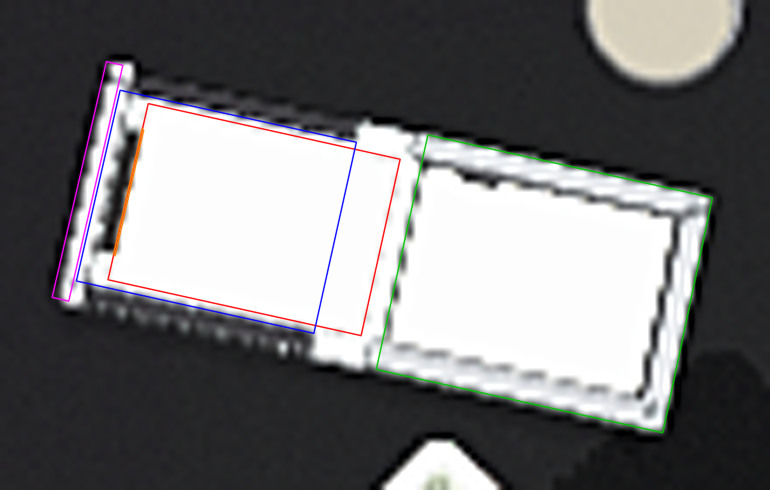

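View pics/top11.png

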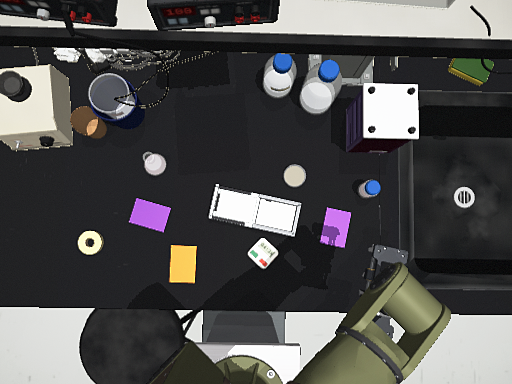

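Run:
```python
from h import *
s=cv2.imread("pics/side11.png")[192:230,230:285].astype(float)
t=cv2.imread("pics/top11.png")[183:230,205:265].astype(float)
f=lambda a,lo,hi,k:cv2.resize(np.clip((a-lo)/(hi-lo)*255,0,255).astype(np.uint8),None,fx=k,fy=k,interpolation=cv2.INTER_CUBIC)
a=f(s,150,255,7);b=f(t,225,255,6)
h=max(a.shape[0],b.shape[0]);pad=lambda x:np.vstack([x,np.zeros((h-x.shape[0],x.shape[1],3),np.uint8)])
cv2.imwrite("pics/c11.png",np.hstack([pad(a),pad(b)]))
```

```text
(no output)
```

View pics/c11.png

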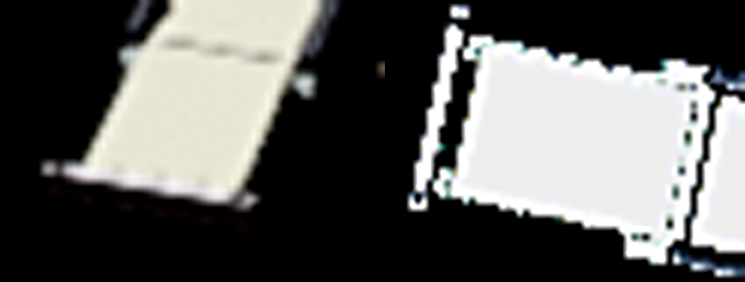

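Run:
```python
from h import *
S=(.505,-.0848,-.196);c,s=np.cos(S[2]),np.sin(S[2])
for u,v in((484,48),(457,188),(662,232),(692,92)):
    p=ray("top",crop((u-385,v),6,(205,183)),.0385)[:2]-S[:2]
    print(np.round(1000*np.array([c*p[0]+s*p[1],-s*p[0]+c*p[1]]),1))
```

```text
[ 31.8 158.1]
[-32.6 156. ]
[-32.   61.6]
[32.7 62. ]
```

```bash
python3 -c "
from rig import robot
print(robot.read_state()['time'],robot.finish_job())"
```

```text
the job is handed in; nothing more can be done
19.65 None
```

I handed the job in at about 19.7 s. The top plate is on the stage, pushed home against the bumper. The hand-in gives no verdict, so the result rests on my own checks.

**What I did:** I pressed both fingertips on the plate with about 9 N, total with drag under about 11 N. I sheared it about 42 mm off the stack. Then I lifted clear and lowered the fingers behind the plate's rear edge. From there I pushed it along the stage until the bumper pressed back with about 4.8 N, squeezing it about 1 mm. I backed off slowly so it could spring back, then moved the arm away.

**Last checks:**
- **Position:** in the contrast-stretched top picture the plate's centre is at about x 0, y 109 to 110 mm in station axes. The front edge came out at y 156 to 158 mm instead of 160. I put that down to blurred edges and the 2 mm calibration, because the push ended in firm bumper contact.
- **Alignment:** the plate lies square with the station to within roughly 0.03 rad and looks flat, though I did not measure its tilt.
- **The rest:** the petri dish, timer, flask and bottle look unmoved, and the plate below is still in the magazine. I judged these by eye.

**What disagreed:** the side-camera overlay stayed about 1 pixel off throughout. A sideways force of 2 to 3 N, which I could not explain, showed up while pressing. The tool also tilted by up to 0.45° during the drag.

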